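# Press the round flask into the vacuum ring that has the pump

### The job

Pick up the round flask and, keeping it upright, press it down into the sprung ring of the vacuum station that has the pump unit (the box with the dial) right next to it, its nozzle pointing at that ring, until that ring is all the way down against its spring. Finish while still holding the flask pressed down: do not let go or ease off. Leave the other ring unpressed, and leave the canister, mug, coaster and teapot where they are.

Things in the scene. Friction and masses are not known exactly. Their poses are not given: they have to be found in the camera images.
- flask_mid (a point): Loose upright round flask, 145 mm tall, 0.15 to 0.31 kg: foot 40 mm across, glass ball 84 mm across centred 44 mm above the underside, straight neck with a steel sleeve 42 mm across from 96 mm to the flat top at 145 mm. The point is half-way up on its axis (72.5 mm above the underside); z is its axis, up. Grip the neck, 46 mm above this point.
- station: Fixed vacuum station: white plate 220 x 310 x 12 mm with two identical sprung rings. Origin at the centre of its underside; x points away from the robot, y left along the row of rings. Rings at x +45 mm, y +85 (left) and -85 mm (right). Behind each, on the robot's side at x -65 mm, is a standing place: the pump is on one, the canister on the other; which is where changes.
- pump: Pump unit fixed on the station, behind the left or the right ring: grey box 66 x 75 x 50 mm with a round dial 48 mm across on top (65 mm tall in all), its rubber nozzle towards its ring. Origin at the centre of its underside, which is 110 mm from the axis of the ring it serves.
- mouth_left (a point): Centre of the upper edge of the left ring (station's +y side), 64 mm above the counter when up; moves with the ring. Steel funnel 85 mm across inside at the upper edge, 55 mm at the lower, 14 mm below; open below; in an aluminium sleeve 112 mm across, 46 mm tall. With the flask's ball seated in it the flask's underside is about 25 mm below this point, flask_mid 48 mm above it.
- mouth_right (a point): The same for the right ring (the station's -y side).
- ring_left (a joint): Left ring, m pressed down: 0 up, 0.018 fully down at a hard stop. The spring pushes back with about 5 N at the top and 13 N fully down; the flask's own weight does not sink it.
- ring_right (a joint): The same for the right ring.
- canister_mid (a point): Bystander: loose aluminium canister with a ribbed twist cap, 68 mm across, 83 mm tall, standing on the station behind the ring without the pump. The point is half-way up.
- mug_mid (a point): Bystander: ceramic mug with a chipped rim, 80 mm across, 88 mm tall, standing on the coaster. The point is half-way up.
- coaster: Bystander: round hard plastic coaster 96 mm across, 6 mm thick, under the mug. Origin at the centre of its underside.
- teapot_mid (a point): Bystander: glass teapot 116 mm across the body, 106 mm tall, spout and handle reach 96 mm from its axis. The point is 45 mm above its underside on its axis.

How it is judged:
On the way:
1. the flask is lifted upright off the counter (height (world z) of flask_mid above 0.1 m and angle between flask_mid's own z axis and vertical below 0.3 rad and value of joint each of ring_left, ring_right below 0.004 m), for 0.2 s.
At the end, for the whole second after the job is handed in: The flask presses the ring with the pump at least 13 of its 18 mm down (over 5 N), within 10 mm of its axis and 10 degrees of upright, still; the robot touches the flask (over 3 N) and not the ring; the other ring is less than 4 mm down (((y of pump in the frame of station above 0 m and value of joint ring_left above 0.013 m and value of joint ring_right below 0.004 m and horizontal distance between flask_mid and mouth_left below 0.01 m and contact force between flask and ring_left above 5 N and contact force between each of the arm, the fingers and ring_left below 1 N) or (y of pump in the frame of station below 0 m and value of joint ring_right above 0.013 m and value of joint ring_left below 0.004 m and horizontal distance between flask_mid and mouth_right below 0.01 m and contact force between flask and ring_right above 5 N and contact force between each of the arm, the fingers and ring_right below 1 N)) and angle between flask_mid's own z axis and vertical below 0.17 rad and linear speed of flask below 0.02 m/s and contact force between any of the arm, the fingers and flask above 3 N); the arm keeps its last pose, push and grip.
It fails at once if the ring without the pump is pressed down ((y of pump in the frame of station above 0 m and value of joint ring_right above 0.006 m) or (y of pump in the frame of station below 0 m and value of joint ring_left above 0.006 m)).
It fails at once if the flask is tipped (angle between flask_mid's own z axis and vertical above 0.6 rad).
It fails at once if the canister is shoved or tipped over (distance of canister_mid from where it was at the start of the episode above 0.03 m or angle between canister_mid's own z axis and vertical above 0.4 rad).
It fails at once if the mug or coaster is shoved or tipped over (distance of any of mug_mid, coaster from where it was at the start of the episode above 0.03 m or angle between mug_mid's own z axis and vertical above 0.4 rad).
It fails at once if the teapot is shoved or tipped over (distance of teapot_mid from where it was at the start of the episode above 0.03 m or angle between teapot_mid's own z axis and vertical above 0.4 rad).
It also fails if it takes over 42 s, if anything falls off the work surface, if the arm or the gripper's body presses on something with over 40 N, if the wrist force passes 120 N, or if a joint passes its speed limit or range.

### The arm

A 6-joint arm with a two-finger parallel gripper is mounted at the origin on the work surface. World frame = base frame: x ahead of the robot, y to its left, z up, the work surface at z = 0. Lengths are in m, angles in rad, forces in N, time in s.
With the tool pointing down it reaches from about 0.275 to 1 m from the base axis. Payload 8.4 kg.
Tool frame: the origin (TCP) lies between the finger pads; the fingertips stand bot.tips_ahead ahead of it and the grasp point (between the pads) lies 2 mm behind it (bot.tips_ahead is the distance from the TCP to the fingertips, in m); z points along the fingers, x is the direction in which the jaws open and shut, and the axes are right-handed (so a half turn about z gives the same grasp; the last joint's range is limited). The gripper opens to 85 mm and grips with 20 to 120 N. Pads are 22 mm wide; open, the fingers measure 114 mm over their backs; the gripper's body (76 mm by 85 mm) begins 54 mm behind the grasp point. The pads swing forward as they close: fully open they stand 13 mm farther back than shut.
Start: joints at [-1.216, 0.353, 1.633, -0, 1.155, -0.002], TCP at [0.218, -0.586, 0.248] pointing down, gripper open.
Joint ranges: [-2.63, 2.63], [-0.92, 2.1], [0.06, 2.66], [-1.3, 4.44], [0, 2.69], [-3.02, 3.02]. Speed limits (rad/s): [2.22, 2.22, 2.79, 3.14, 3.14, 3.14].

### API

Orientations are given as [roll, pitch, yaw] about the fixed x, y, z axes, in that order (R = Rz(yaw) Ry(pitch) Rx(roll)).
In Python, from bench import readout, vision, workorder, find_in, bot gives the robot as it stands.
- The arm moves only by the tool drive_tool, never from a script. Its argument "deltas" is a list of rows, each an object with "travel": the shift along the world's x, y, z as a fraction of full scale, a list of three; "dr": the turn, a rotation vector about the world's x, y, z as a fraction of full scale, a list of three; "claw": the opening, from 0 (shut) to 1 (fully open). In form: [{"travel": [tx, ty, tz], "dr": [rx, ry, rz], "claw": claw}, ...]. A call has 1 to 20 rows; each row is the pose to reach, as a shift and turn from the pose commanded when the call began; what a row does not reach only later rows make up. Full scale, the value 1, is 400 mm for a shift and 120 degrees for a turn. A row lasts 1/10 s, in which the tool goes at most 50 mm and 8.59 degrees, less where a joint would pass 70% of its speed; a pose out of reach is approached as far as the arm can. A call with a number of a shift or a turn outside -1 to 1 is refused whole. A call with a gripper value outside its range is refused whole. The fingers move at their own pace and stop on an object; the grip force is fixed at half the most. Time passes only in rows, so rows that repeat a pose let the fingers close. It gives the time, the measured TCP pose, the force and the opening at its end, in the units of the state.
- readout.get_obs(): the state, without advancing time (a new reading comes with each control period).
- vision.get_image(name): name is "scene" or "top" or "wrist"; returns a dict with "pixels" (384x512x3 uint8, red, green, blue), "mtx" (3x3 intrinsics, pixels), "world_from_camera" (4x4, takes a point from camera to world coordinates); the wrist camera has in their place "hand_eye" (4x4, takes a point from camera to tool coordinates, whose origin is the TCP and whose axes are the tool frame's). Camera axes: x right, y up, looking along -z (the intrinsics and any distortion apply to the point x, -y, -z); pixel columns grow to the right and rows downward; lengths in m; the calibration is good to about 2 mm. The wrist camera is an equidistant fisheye: a pixel r from the principal point sees the ray r / f radians off the axis. A picture is of the moment at which its call begins: read the wrist's pose just before it. There is no depth.
- workorder.job_done(): hands the job in, once; it reports no verdict.
Trained networks look in the newest picture that a camera, given by its name, has taken for a name from the list of things; names that differ only in an ending like _2 or _b are one class to them, and where a whole thing is asked for, a point or a joint stands for the part that bears it (a point fixed in the world has none). Each returns a list of dicts, best first, with "confidence" (0 to 1); they miss things now and then, are a little off and sometimes report something else, mostly with a low value. They report only what shows in the picture. A call takes as long as a camera call.
- find_in(target, camera): "at" ([x, y, z] in m, in world coordinates, good to about 4 mm: the middle of the surface that is visible of it).
The state is a dict: "clock": time; "q": joint angles; "joint_velocities": joint speeds; "tau": joint torques, N m; "tool_pos": TCP position; "ee_rot": TCP orientation; "force": force on the tool from outside, world axes, zero at the start; "torque": the same for the moment, N m; "gripper_width": opening from 0.0 (shut) to 1.0 (fully open).
Only numpy, scipy, OpenCV 4.12 (cv2) and the standard library are available. Lean on these libraries where they do the work, as an engineer would, in place of code of your own. Each camera call takes 0.05 s, during which the arm holds its last target.

## Working session

There is one attempt and no reset: what is moved stays moved. The work goes in short steps, Python scripts to look and compute and a tool call to move; the robot and the scene stay as the last step left them, time stands still between calls to the robot, and variables do not carry over. Pictures are saved under pics/ and viewed, and the job is handed in when it is done.

Besides the shell and the picture viewer there is one more tool, called as a command line: name --argument value ..., lists and objects as JSON in quotes. drive_tool: Moves the arm, as the interface text tells. Its arguments: {"type":"object","properties":{"deltas":{"type":"array","items":{"type":"object","properties":{"travel":{"type":"array","items":{"type":"number"}},"dr":{"type":"array","items":{"type":"number"}},"claw":{"type":"number"}}}}},"required":["deltas"]}

```bash
ls; mkdir -p pics
python3 - <<'E'
from bench import readout, vision, workorder, find_in, bot
import cv2
print(readout.get_obs()); print(bot.tips_ahead)
for n in ["scene","top"]:
    d=vision.get_image(n); cv2.imwrite(f"pics/{n}0.png",d["pixels"][...,::-1]); print(n,d["mtx"].tolist(),d["world_from_camera"].tolist())
    for t in ["flask_mid","station","pump","mouth_left","mouth_right","canister_mid","mug_mid","teapot_mid"]:
        print(t,[(a["at"],round(a["confidence"],2)) for a in find_in(t,n)][:3])
E
```

```text
pics
{'clock': 0.0, 'q': array([-1.21640528e+00,  3.53628443e-01,  1.63414023e+00,  1.99501854e-05,
        1.15524256e+00, -2.43507716e-03]), 'joint_velocities': array([ 9.03078669e-04,  8.21972448e-05,  1.56476857e-05, -8.64367802e-04,
       -5.87549321e-04,  8.58630251e-04]), 'tau': array([ 3.00652493e-03, -6.05248833e+01, -3.42064977e+01,  9.76349838e-05,
        9.47398221e-03, -9.20619868e-06]), 'tool_pos': array([ 0.21813605, -0.58519706,  0.24757139]), 'ee_rot': array([-3.14157096e+00,  1.41852345e-03, -1.21397825e+00]), 'force': array([-0.24754795, -0.57732628,  0.52105473]), 'torque': array([0.0652654 , 0.03077481, 0.01090266]), 'gripper_width': 0.9996892271493765}
0.017
scene [[459.1712331858674, 0.0, 258.4410961907338], [0.0, 459.1712331858674, 197.86632677385072], [0.0, 0.0, 1.0]] [[0.675503027743613, -0.5241936586196411, 0.5185717575921068, 1.234660200792378], [0.7373447143766853, 0.4843076672845834, -0.4709234073499956, -0.5047722196681257], [-0.004293214410677943, 0.7004763319858286, 0.7136627191031513, 0.9713610129346842], [0.0, 0.0, 0.0, 1.0]]
flask_mid [([0.4768, 
[... 522 characters left out ...]
909, -0.0713430054947011, 0.4896266483680965], [-0.999989325993226, 0.0027213455188722637, -0.003733922626517865, 0.08222891955422874], [-0.003530242399608679, 0.07135337413043469, 0.9974448523045284, 1.2104576948547658], [0.0, 0.0, 0.0, 1.0]]
flask_mid [([0.4609, -0.3226, 0.0765], 0.73)]
station [([0.5985, 0.1003, 0.0104], 0.69)]
pump [([0.5319, 0.1904, 0.0636], 0.96)]
mouth_left [([0.641, 0.1866, 0.0562], 0.94)]
mouth_right [([0.6209, 0.0122, 0.065], 0.76), ([0.645, 0.1854, 0.0598], 0.26)]
canister_mid [([0.5145, 0.0221, 0.0956], 0.71)]
mug_mid [([0.6791, -0.2681, 0.0457], 0.59)]
teapot_mid [([0.3939, 0.514, 0.0763], 0.91), ([0.601, 0.101, 0.0128], 0.56), ([0.6786, -0.2663, 0.0469], 0.45)]
```

View pics/scene0.png

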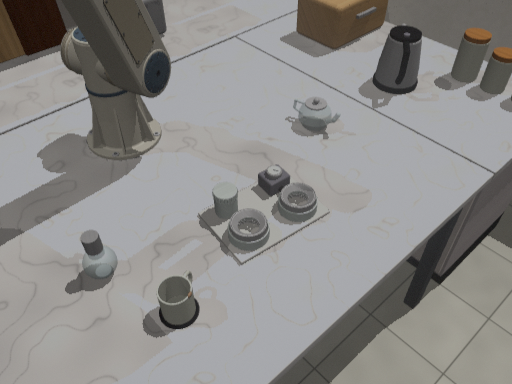

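View pics/top0.png

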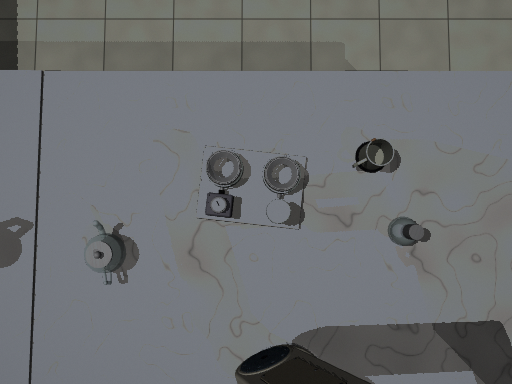

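The scene picture shows the pump at (273,178) beside the ring at (297,201), and the canister at (226,200) behind the other ring. The top view agrees: pump at (219,205) below the ring at (224,168), so the target is the left (+y) ring. Next I'll zoom in to measure.

Run:
```python
import cv2, numpy as np
t=cv2.imread("pics/top0.png"); s=cv2.imread("pics/scene0.png")
def crop(im,x0,y0,w,h,k): return cv2.resize(im[y0:y0+h,x0:x0+w],None,fx=k,fy=k,interpolation=cv2.INTER_CUBIC)
a=crop(t,195,140,66,50,6); b=crop(t,380,205,66,50,6); c=crop(s,265,170,66,50,6); d=crop(s,70,225,66,60,6)[:360]
c=c; d=cv2.resize(crop(s,70,227,66,60,5),(396,360)) 
out=np.zeros((600,800,3),np.uint8)
out[:300,:396]=a; out[:300,400:796]=b; out[300:,:396]=c; out[300:,400:796]=crop(s,70,230,66,50,6)
cv2.imwrite("pics/zoom0.png",out)
```

```text
(no output)
```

View pics/zoom0.png

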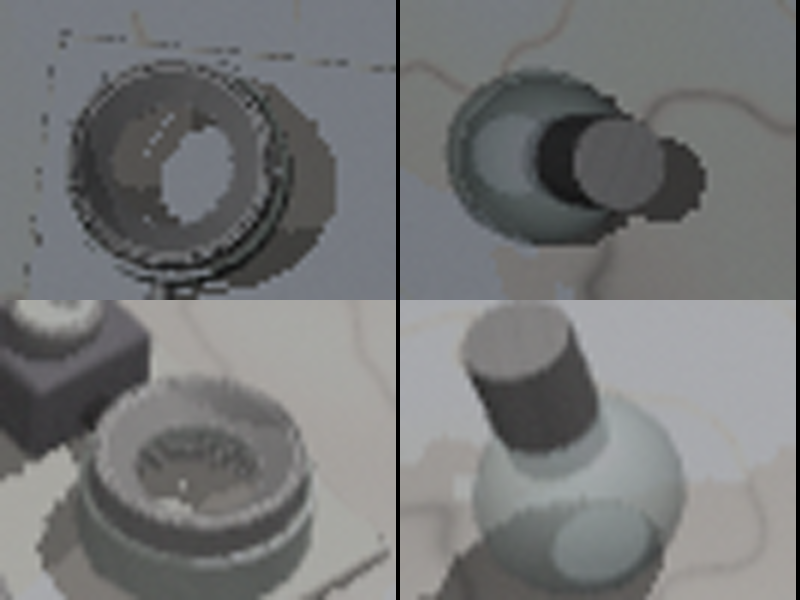

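```bash
cat > h.py <<'E'
import numpy as np
from bench import vision
def ray(d,u,v,z):
    K=d["mtx"];T=np.array(d["world_from_camera"]);x=(u-K[0][2])/K[0][0];y=(v-K[1][2])/K[1][1]
    r=T[:3,:3]@[x,-y,-1];o=T[:3,3];return o+r*(z-o[2])/r[2]
def proj(d,P):
    K=d["mtx"];T=np.array(d["world_from_camera"]);c=T[:3,:3].T@(np.asarray(P)-T[:3,3])
    return K[0][0]*c[0]/-c[2]+K[0][2],-K[1][1]*c[1]/-c[2]+K[1][2]
E
python3 - <<'E'
from h import *
import cv2
D={n:vision.get_image(n) for n in("top","scene")}
print("mouth top",ray(D["top"],171.5/6-.42+195,166.5/6-.42+140,.064))
print("mouth sc",ray(D["scene"],201/6-.42+265,152/6-.42+170,.064))
print("flask top",ray(D["top"],219.5/6-.42+380,164.5/6-.42+205,.145))
print("flask ball",ray(D["top"],(447+635-800)/2/6-.42+380,(67+246)/2/6-.42+205,.044))
print("flask sc",ray(D["scene"],120/6-.42+70,41/6-.42+230,.145))
# overlay
out=np.zeros((600,800,3),np.uint8)
m=np.array([.637,.182]);f=np.array([.463,-.333])
import itertools
M=(ray(D["top"],171.5/6-.42+195,166.5/6-.42+140,.064)+ray(D["scene"],201/6-.42+265,152/6-.42+170,.064))/2
F=(ray(D["top"],219.5/6-.42+380,164.5/6-.42+205,.145)+ray(D["scene"],120/6-.42+70,41/6-.42+230,.145))/2
th=np.linspace(0,2*np.pi,40)
for i,(n,x0,y0,x1,y1) in enumerate([("top",195,140,380,205),("scene",265,170,70,230)]):
    im=D[n]["pixels"][...,::-1]
    for j,(x,y) in enumerate([(x0,y0),(x1,y1)]):
        c=cv2.resize(im[y:y+50,x:x+66],None,fx=6,fy=6,interpolation=cv2.INTER_CUBIC)
        circ=[(M,.064,.0425),(M,.058-.046+.0,.056)] if j==0 else [(F,.145,.021),(F,.096,.021),(F,.044,.042)]
        for C,z,r in circ:
            p=np.array([proj(D[n],[C[0]+r*np.cos(a),C[1]+r*np.sin(a),z]) for a in th])
            p=((p-[x,y]+.5)*6).astype(int); cv2.polylines(c,[p],True,(0,0,255),1)
        out[i*300:i*300+300,j*400:j*400+396]=c
cv2.imwrite("pics/ov0.png",out)
E
```

```text
mouth top [0.6380999  0.18251152 0.064     ]
mouth sc [0.64176133 0.18283897 0.064     ]
flask top [ 0.4571592  -0.33540037  0.145     ]
flask ball [ 0.4577987 -0.3373398  0.044    ]
flask sc [ 0.4596509 -0.3342167  0.145    ]
```

View pics/ov0.png

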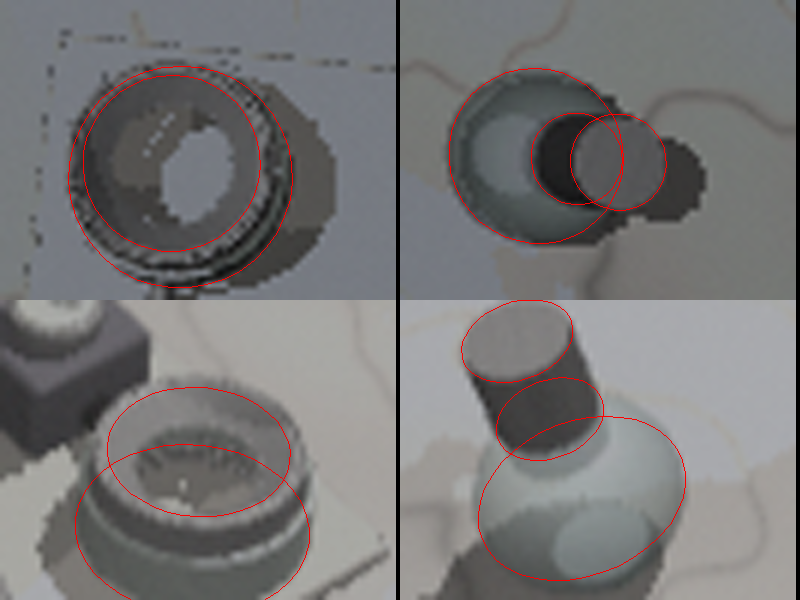

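Flask axis comes out at (0.4585, -0.335), and the overlays fit in both views. The left ring is at about (0.640, 0.183). I'll move above the flask first.

drive_tool --deltas '[{"travel": [0.3, 0.313, 0], "dr": [0, 0, 0], "claw": 1}, {"travel": [0.3, 0.313, 0], "dr": [0, 0, 0], "claw": 1}, {"travel": [0.3, 0.313, 0], "dr": [0, 0, 0], "claw": 1}, {"travel": [0.601, 0.627, 0], "dr": [0, 0, 0], "claw": 1}, {"travel": [0.601, 0.627, 0], "dr": [0, 0, 0], "claw": 1}, {"travel": [0.601, 0.627, 0], "dr": [0, 0, 0], "claw": 1}, {"travel": [0.601, 0.627, 0], "dr": [0, 0, 0], "claw": 1}, {"travel": [0.601, 0.627, 0], "dr": [0, 0, 0], "claw": 1}, {"travel": [0.601, 0.627, 0], "dr": [0, 0, 0], "claw": 1}, {"travel": [0.601, 0.627, 0], "dr": [0, 0, 0], "claw": 1}, {"travel": [0.601, 0.627, 0], "dr": [0, 0, 0], "claw": 1}]'

```text
clock: 2.1
tool_pos: [0.4578, -0.3358, 0.2482]
ee_rot: [3.141, -0.0, -1.216]
force: [-0.3, -0.4, -0.7]
gripper_width: 0.997
```

Run:
```python
from h import *
from bench import readout,find_in
import cv2
o=readout.get_obs();print(o["clock"],o["tool_pos"],o["ee_rot"],o["q"])
d=vision.get_image("wrist");cv2.imwrite("pics/w1.png",d["pixels"][...,::-1]);print(d["mtx"].tolist(),d["hand_eye"].tolist())
# project predicted flask top circle
from scipy.spatial.transform import Rotation as R
Rt=R.from_euler("xyz",o["ee_rot"]).as_matrix();H=np.array(d["hand_eye"]);K=d["mtx"]
def wp(P):
    t=Rt.T@(np.asarray(P)-o["tool_pos"]);c=H[:3,:3].T@(t-H[:3,3]);v=np.array([c[0],-c[1],-c[2]])
    r=np.hypot(v[0],v[1]);a=np.arctan2(r,v[2]);return K[0][0]*a*v[0]/r+K[0][2],K[1][1]*a*v[1]/r+K[1][2]
im=d["pixels"][...,::-1].copy()
for z,r in((.145,.021),(.044,.042)):
    p=np.array([wp([.4585+r*np.cos(a),-.335+r*np.sin(a),z]) for a in np.linspace(0,6.28,50)]);cv2.polylines(im,[p.astype(int)],True,(0,0,255),1)
cv2.imwrite("pics/w1o.png",im)
```

```text
2.1 [ 0.45782626 -0.33581465  0.24824493] [ 3.14130271e+00 -7.46562384e-06 -1.21560356e+00] [-6.35356330e-01  2.64697850e-01  1.75774226e+00 -2.74036607e-04
  1.11930527e+00  5.80366810e-01]
[[297.3186396354542, 0.0, 256.81252631012484], [0.0, 297.3186396354542, 190.76652565998577], [0.0, 0.0, 1.0]] [[0.9999998203862402, 0.00025514303887625654, -0.0005423370860370715, -0.0002383205186271553], [6.380800724216976e-05, -0.9450440010217568, -0.3269431633500323, -0.0831451576434784], [-0.0005959496819278247, 0.3269430700210932, -0.9450438475590207, -0.12498098980598613], [0.0, 0.0, 0.0, 1.0]]
```

View pics/w1o.png

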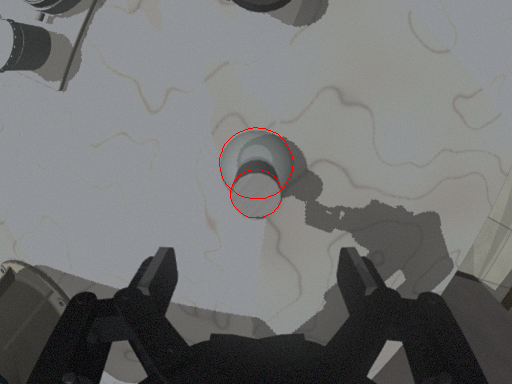

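In the wrist view, the predicted circles lie on the flask top at (256,194) and the ball at (256,162), so it is centred between the fingers. Now down and grip.

drive_tool --deltas '[{"travel": [0, 0, -0.08], "dr": [0, 0, 0], "claw": 1}, {"travel": [0, 0, -0.16], "dr": [0, 0, 0], "claw": 1}, {"travel": [0, 0, -0.24], "dr": [0, 0, 0], "claw": 1}, {"travel": [0, 0, -0.3], "dr": [0, 0, 0], "claw": 1}, {"travel": [0, 0, -0.33], "dr": [0, 0, 0], "claw": 1}, {"travel": [0, 0, -0.33], "dr": [0, 0, 0], "claw": 1}, {"travel": [0, 0, -0.33], "dr": [0, 0, 0], "claw": 1}, {"travel": [0, 0, -0.33], "dr": [0, 0, 0], "claw": 0}, {"travel": [0, 0, -0.33], "dr": [0, 0, 0], "claw": 0}, {"travel": [0, 0, -0.33], "dr": [0, 0, 0], "claw": 0}, {"travel": [0, 0, -0.33], "dr": [0, 0, 0], "claw": 0}, {"travel": [0, 0, -0.33], "dr": [0, 0, 0], "claw": 0}, {"travel": [0, 0, -0.33], "dr": [0, 0, 0], "claw": 0}, {"travel": [0, 0, -0.33], "dr": [0, 0, 0], "claw": 0}, {"travel": [0, 0, -0.33], "dr": [0, 0, 0], "claw": 0}]'

```text
clock: 3.65
tool_pos: [0.4592, -0.335, 0.1173]
ee_rot: [-3.141, -0.001, -1.214]
force: [-0.6, 0.6, 7.3]
gripper_width: 0.477
```

The grip closed at 0.477, about 41 mm, which fits the 42 mm sleeve. Lifting.

drive_tool --deltas '[{"travel": [0, 0, 0.03], "dr": [0, 0, 0], "claw": 0}, {"travel": [0, 0, 0.08], "dr": [0, 0, 0], "claw": 0}, {"travel": [0, 0, 0.14], "dr": [0, 0, 0], "claw": 0}, {"travel": [0, 0, 0.2], "dr": [0, 0, 0], "claw": 0}, {"travel": [0, 0, 0.26], "dr": [0, 0, 0], "claw": 0}, {"travel": [0, 0, 0.32], "dr": [0, 0, 0], "claw": 0}, {"travel": [0, 0, 0.35], "dr": [0, 0, 0], "claw": 0}, {"travel": [0, 0, 0.35], "dr": [0, 0, 0], "claw": 0}, {"travel": [0, 0, 0.35], "dr": [0, 0, 0], "claw": 0}, {"travel": [0, 0, 0.35], "dr": [0, 0, 0], "claw": 0}]'

```text
clock: 4.65
tool_pos: [0.458, -0.3344, 0.2549]
ee_rot: [3.14, 0.002, -1.214]
force: [-0.3, 0.6, -2.2]
gripper_width: 0.479
```

Run:
```python
from h import *
from bench import readout,find_in
import cv2
o=readout.get_obs();print(o["clock"],o["tool_pos"],o["ee_rot"],o["gripper_width"],o["force"])
for n in("scene","top"):
    d=vision.get_image(n);cv2.imwrite(f"pics/{n}2.png",d["pixels"][...,::-1])
    u,v=proj(d,o["tool_pos"]-[0,0,.07]);print(n,u,v)
    u,v=int(u),int(v);c=d["pixels"][max(v-45,0):v+45,max(u-60,0):u+60,::-1];cv2.imwrite(f"pics/{n}2c.png",cv2.resize(c,None,fx=6,fy=6))
```

```text
4.65 [ 0.45804103 -0.33437541  0.25492943] [ 3.14038743e+00  1.87024277e-03 -1.21403452e+00] 0.4790312039592103 [-0.27163352  0.62167833 -2.16839866]
scene 84.4897820983679 224.80097312013407
top 421.9358118549262 232.14712062491455
```

View pics/scene2c.png

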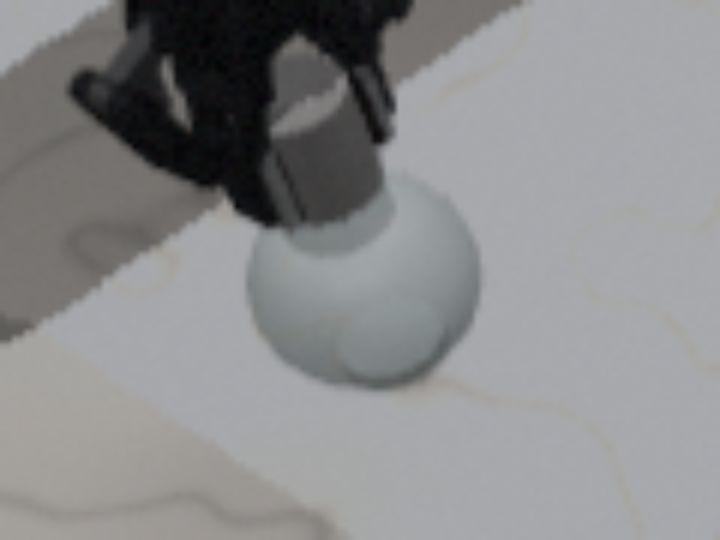

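The flask is lifted and upright. I'll carry it over in two calls.

drive_tool --deltas '[{"travel": [0.03, 0.08, 0], "dr": [0, 0, 0], "claw": 0}, {"travel": [0.06, 0.17, 0], "dr": [0, 0, 0], "claw": 0}, {"travel": [0.1, 0.28, 0], "dr": [0, 0, 0], "claw": 0}, {"travel": [0.14, 0.39, 0], "dr": [0, 0, 0], "claw": 0}, {"travel": [0.18, 0.5, 0], "dr": [0, 0, 0], "claw": 0}, {"travel": [0.22, 0.6, 0], "dr": [0, 0, 0], "claw": 0}, {"travel": [0.227, 0.65, 0], "dr": [0, 0, 0], "claw": 0}, {"travel": [0.227, 0.65, 0], "dr": [0, 0, 0], "claw": 0}, {"travel": [0.227, 0.65, 0], "dr": [0, 0, 0], "claw": 0}]'

```text
clock: 5.65
tool_pos: [0.5492, -0.0748, 0.2556]
ee_rot: [3.14, 0.0, -1.213]
force: [0.2, -1.0, -2.0]
gripper_width: 0.48
```

drive_tool --deltas '[{"travel": [0.03, 0.08, 0], "dr": [0, 0, 0], "claw": 0}, {"travel": [0.06, 0.17, 0], "dr": [0, 0, 0], "claw": 0}, {"travel": [0.1, 0.28, 0], "dr": [0, 0, 0], "claw": 0}, {"travel": [0.14, 0.39, 0], "dr": [0, 0, 0], "claw": 0}, {"travel": [0.18, 0.5, 0], "dr": [0, 0, 0], "claw": 0}, {"travel": [0.22, 0.6, 0], "dr": [0, 0, 0], "claw": 0}, {"travel": [0.227, 0.645, 0], "dr": [0, 0, 0], "claw": 0}, {"travel": [0.227, 0.645, 0], "dr": [0, 0, 0], "claw": 0}, {"travel": [0.227, 0.645, 0], "dr": [0, 0, 0], "claw": 0}, {"travel": [0.227, 0.645, 0], "dr": [0, 0, 0], "claw": 0}]'

```text
clock: 6.65
tool_pos: [0.64, 0.1811, 0.2561]
ee_rot: [3.141, -0.0, -1.216]
force: [0.5, 0.2, -1.5]
gripper_width: 0.476
```

Run:
```python
from h import *
from bench import readout,find_in
from scipy.spatial.transform import Rotation as R
import cv2
o=readout.get_obs();print(o["clock"],o["tool_pos"],o["ee_rot"],o["gripper_width"],o["force"],o["q"])
d=vision.get_image("wrist");im=d["pixels"][...,::-1].copy()
Rt=R.from_euler("xyz",o["ee_rot"]).as_matrix();H=np.array(d["hand_eye"]);K=d["mtx"]
def wp(P):
    t=Rt.T@(np.asarray(P)-o["tool_pos"]);c=H[:3,:3].T@(t-H[:3,3]);v=np.array([c[0],-c[1],-c[2]])
    r=np.hypot(v[0],v[1]);a=np.arctan2(r,v[2]);return K[0][0]*a*v[0]/r+K[0][2],K[1][1]*a*v[1]/r+K[1][2]
cv2.imwrite("pics/w3.png",im)
for z,r in((.064,.0425),(.012,.056),(.050,.0275)):
    p=np.array([wp([.640+r*np.cos(a),.183+r*np.sin(a),z]) for a in np.linspace(0,6.28,50)]);cv2.polylines(im,[p.astype(int)],True,(0,0,255),1)
cv2.imwrite("pics/w3o.png",im)
d=vision.get_image("scene");im=d["pixels"][...,::-1].copy();c=im[130:230,220:340].copy();cv2.imwrite("pics/s3.png",cv2.resize(c,None,fx=6,fy=6))
d=vision.get_image("top");print(find_in("mouth_left","top")[:1],find_in("flask_mid","top")[:1])
```

```text
6.65 [0.63998909 0.18113019 0.25612642] [ 3.14069595e+00 -4.98261836e-04 -1.21552494e+00] 0.47591221906275794 [ 0.4540343   0.19696036 -1.46377974] [ 2.73831331e-01  4.08763440e-01  1.53244697e+00 -6.10794512e-04
  1.20123551e+00  1.48957736e+00]
[{'at': [0.603, 0.1786, 0.0591], 'confidence': 0.49}] [{'at': [0.6197, 0.1666, 0.2132], 'confidence': 0.94}]
```

View pics/w3o.png

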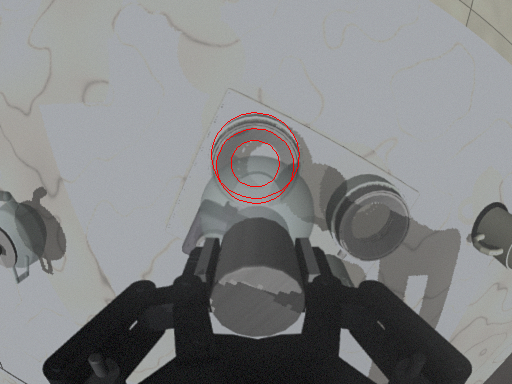

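View pics/s3.png

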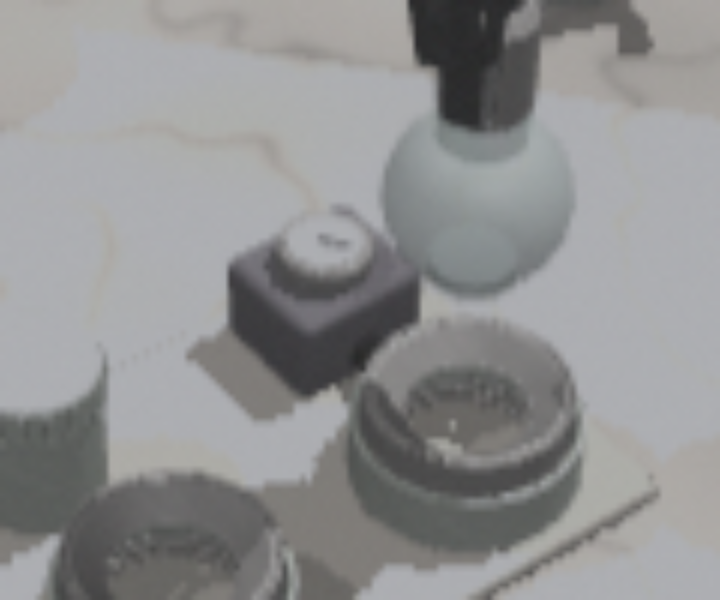

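Run:
```python
import cv2,numpy as np
a=cv2.imread("pics/w3.png")[100:220,200:310];b=cv2.imread("pics/w3o.png")[100:220,200:310]
cv2.imwrite("pics/w3z.png",cv2.resize(np.hstack([a,b]),None,fx=3.6,fy=4,interpolation=cv2.INTER_CUBIC))
```

```text
(no output)
```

View pics/w3z.png

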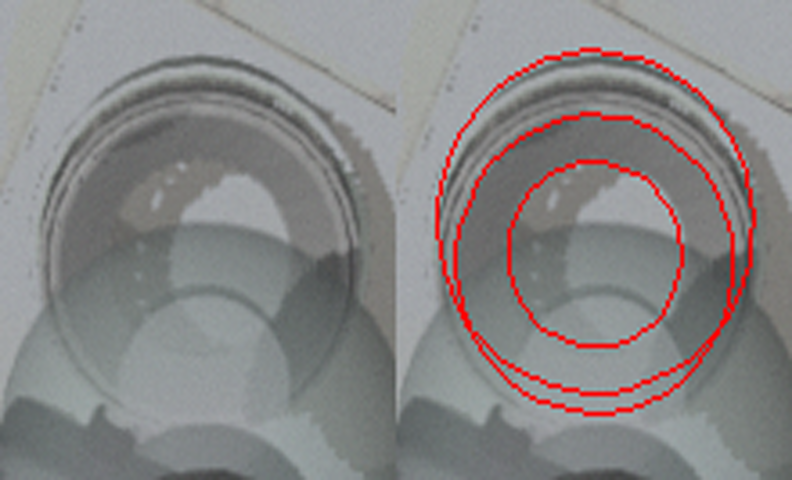

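In the wrist view the ring's rim sits about 1 px right and 1–2 px up of the prediction, roughly 1–1.5 mm in +x. That puts the ring at about (0.641, 0.1825), so I'll nudge +1 mm in x and descend to just above contact.

drive_tool --deltas '[{"travel": [0.003, 0, -0.06], "dr": [0, 0, 0], "claw": 0}, {"travel": [0.003, 0, -0.12], "dr": [0, 0, 0], "claw": 0}, {"travel": [0.003, 0, -0.18], "dr": [0, 0, 0], "claw": 0}, {"travel": [0.003, 0, -0.22], "dr": [0, 0, 0], "claw": 0}, {"travel": [0.003, 0, -0.235], "dr": [0, 0, 0], "claw": 0}, {"travel": [0.003, 0, -0.235], "dr": [0, 0, 0], "claw": 0}, {"travel": [0.003, 0, -0.235], "dr": [0, 0, 0], "claw": 0}]'

```text
clock: 7.6
tool_pos: [0.6422, 0.1833, 0.1633]
ee_rot: [-3.14, -0.0, -1.214]
force: [-0.4, -0.1, -1.8]
gripper_width: 0.478
```

drive_tool --deltas '[{"travel": [0, 0, -0.005], "dr": [0, 0, 0], "claw": 0}, {"travel": [0, 0, -0.01], "dr": [0, 0, 0], "claw": 0}, {"travel": [0, 0, -0.015], "dr": [0, 0, 0], "claw": 0}, {"travel": [0, 0, -0.02], "dr": [0, 0, 0], "claw": 0}, {"travel": [0, 0, -0.025], "dr": [0, 0, 0], "claw": 0}, {"travel": [0, 0, -0.025], "dr": [0, 0, 0], "claw": 0}]'

```text
clock: 8.2
tool_pos: [0.642, 0.1834, 0.1526]
ee_rot: [-3.14, -0.0, -1.214]
force: [1.0, 1.4, 4.8]
gripper_width: 0.479
```

Contact, with a clean spring force and little side load. Pressing further.

drive_tool --deltas '[{"travel": [0, 0, -0.005], "dr": [0, 0, 0], "claw": 0}, {"travel": [0, 0, -0.01], "dr": [0, 0, 0], "claw": 0}, {"travel": [0, 0, -0.015], "dr": [0, 0, 0], "claw": 0}, {"travel": [0, 0, -0.02], "dr": [0, 0, 0], "claw": 0}, {"travel": [0, 0, -0.025], "dr": [0, 0, 0], "claw": 0}, {"travel": [0, 0, -0.03], "dr": [0, 0, 0], "claw": 0}, {"travel": [0, 0, -0.03], "dr": [0, 0, 0], "claw": 0}, {"travel": [0, 0, -0.03], "dr": [0, 0, 0], "claw": 0}]'

```text
clock: 9.0
tool_pos: [0.6423, 0.1835, 0.1415]
ee_rot: [-3.14, -0.0, -1.214]
force: [-0.4, 1.3, 9.1]
gripper_width: 0.479
```

drive_tool --deltas '[{"travel": [0, 0, -0.003], "dr": [0, 0, 0], "claw": 0}, {"travel": [0, 0, -0.006], "dr": [0, 0, 0], "claw": 0}, {"travel": [0, 0, -0.006], "dr": [0, 0, 0], "claw": 0}, {"travel": [0, 0, -0.006], "dr": [0, 0, 0], "claw": 0}]'

```text
clock: 9.4
tool_pos: [0.6423, 0.1836, 0.1393]
ee_rot: [-3.139, 0.0, -1.214]
force: [-1.4, 1.3, 10.4]
gripper_width: 0.476
```

drive_tool --deltas '[{"travel": [0, 0, -0.003], "dr": [0, 0, 0], "claw": 0}, {"travel": [0, 0, -0.006], "dr": [0, 0, 0], "claw": 0}, {"travel": [0, 0, -0.006], "dr": [0, 0, 0], "claw": 0}, {"travel": [0, 0, -0.006], "dr": [0, 0, 0], "claw": 0}]'

```text
clock: 9.8
tool_pos: [0.6429, 0.1838, 0.1388]
ee_rot: [-3.138, 0.0, -1.214]
force: [-3.9, 1.6, 24.7]
gripper_width: 0.477
```

drive_tool --deltas '[{"travel": [0, 0, -0.002], "dr": [0, 0, 0], "claw": 0}, {"travel": [0, 0, -0.004], "dr": [0, 0, 0], "claw": 0}, {"travel": [0, 0, -0.004], "dr": [0, 0, 0], "claw": 0}, {"travel": [0, 0, -0.004], "dr": [0, 0, 0], "claw": 0}]'

```text
clock: 10.2
tool_pos: [0.6432, 0.184, 0.1387]
ee_rot: [-3.137, -0.0, -1.214]
force: [-7.4, -0.2, 35.0]
gripper_width: 0.481
```

The force jumped from 10 N to 35 N while z stayed at 0.1387, so the ring is on its hard stop. I'll verify with pictures.

Run:
```python
from h import *
from bench import readout,find_in
from scipy.spatial.transform import Rotation as R
import cv2
o=readout.get_obs();print(o["clock"],o["tool_pos"],o["ee_rot"],o["gripper_width"],o["force"],o["torque"])
out=np.zeros((600,800,3),np.uint8)
d=vision.get_image("scene");im=d["pixels"][...,::-1].copy();c=im[140:240,220:350]
out[:500,:400]=cv2.resize(c,None,fx=5,fy=5,interpolation=cv2.INTER_CUBIC)[:,150:550]
d2=vision.get_image("wrist");w=d2["pixels"][...,::-1]; cv2.imwrite("pics/w4.png",w)
out[:300,400:]=cv2.resize(w,(400,300))
d3=vision.get_image("top");t=d3["pixels"][...,::-1];out[300:,400:]=cv2.resize(t[130:230,180:313],(400,300))
cv2.imwrite("pics/m4.png",out)
o2=readout.get_obs();print(o2["clock"],o2["tool_pos"],o2["force"])
for t in("flask_mid","mouth_left","mouth_right"):print(t,find_in(t,"scene")[:1])
```

```text
10.2 [0.64320337 0.18396042 0.13870193] [-3.13684210e+00 -1.76039692e-05 -1.21414896e+00] 0.4812975314179224 [-7.39331877 -0.19388708 35.00489086] [-0.45756335  1.75585062 -0.1782346 ]
10.35 [0.64320795 0.18395848 0.13872207] [-6.96479713 -0.24196845 34.19327634]
flask_mid [{'at': [0.657, 0.1634, 0.0875], 'confidence': 0.7}]
mouth_left [{'at': [0.663, 0.1581, 0.0416], 'confidence': 0.7}]
mouth_right [{'at': [0.6204, 0.013, 0.055], 'confidence': 0.76}]
```

View pics/m4.png

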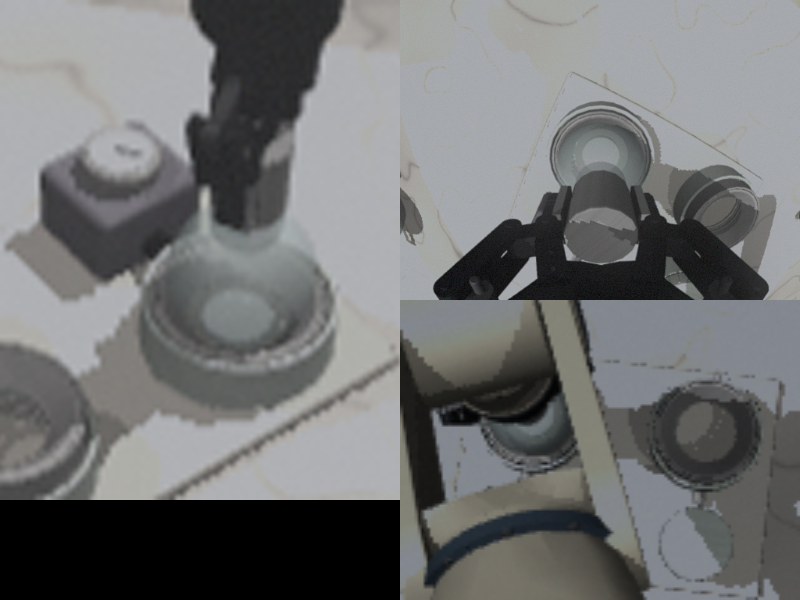

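The pictures show the flask upright and seated. The left ring is flush with its sleeve (mouth z about 0.042 m, down from about 0.059 m), and the right ring and canister haven't moved. One short hold to check stability.

drive_tool --deltas '[{"travel": [0, 0, 0], "dr": [0, 0, 0], "claw": 0}, {"travel": [0, 0, 0], "dr": [0, 0, 0], "claw": 0}, {"travel": [0, 0, 0], "dr": [0, 0, 0], "claw": 0}, {"travel": [0, 0, 0], "dr": [0, 0, 0], "claw": 0}, {"travel": [0, 0, 0], "dr": [0, 0, 0], "claw": 0}, {"travel": [0, 0, 0], "dr": [0, 0, 0], "claw": 0}, {"travel": [0, 0, 0], "dr": [0, 0, 0], "claw": 0}, {"travel": [0, 0, 0], "dr": [0, 0, 0], "claw": 0}]'

```text
clock: 11.3
tool_pos: [0.6432, 0.1839, 0.1387]
ee_rot: [-3.137, -0.0, -1.214]
force: [-8.1, 0.6, 35.2]
gripper_width: 0.478
```

Stable at 35 N with no drift, so I'm handing it in.

```bash
python3 -c "
from bench import workorder,readout
print(workorder.job_done());o=readout.get_obs();print(o['clock'],o['tool_pos'],o['force'])"
```

```text
the job is handed in; nothing more can be done
None
the job is handed in; nothing more can be done
```

I gripped the flask by its neck, lifted it upright, and pressed it into the left (+y) ring, the one with the pump behind it. I handed the job in at about 11.3 s, still gripping and pressing.

- **Ring fully down:** the force rose from about 10 N to 35 N while the tool height stayed at 0.1387 m. It held at 35 N with no drift over a further second. The scene picture shows the flask seated and upright.
- **Other objects:** the right ring was still up and the canister in place in the last pictures. I never went near the mug, coaster or teapot, but I did not measure them again at the end.
- **Small disagreements:** my ring centre, about (0.641, 0.1825), and the final tool position, (0.643, 0.184), differ by about 2 mm. A steady side force of about 8 N in −x remained. `find_in`'s last flask and ring positions were about 2 cm off in x and y, since it reports only the visible surface, so I relied on its heights only.

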